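# Crank the soft-jaw vice gently onto a kalimba

## Robot

A 7-joint arm with a two-finger parallel gripper is mounted at the origin on the work surface. World frame = base frame: x ahead of the robot, y to its left, z up, the work surface at z = 0. Lengths are in m, angles in rad, forces in N, time in s.
With the tool pointing down it reaches from about 0.425 to 0.825 m from the base axis. Payload 3.6 kg.
Tool frame: the origin (TCP) lies midway between the tips of the shut fingers; the grasp point (between the pads) lies 19 mm behind it; z points along the fingers, y is the line along which they close (so a half turn about z gives the same grasp; the last joint's range is limited). The gripper opens to 85 mm and grips with 20 to 120 N. Pads are 22 mm wide; open, the fingers measure 114 mm over their backs; the gripper's body (76 mm by 85 mm) begins 54 mm behind the grasp point. The pads swing forward as they close: fully open they stand 13 mm farther back than shut.
Start: joints at [-1.371, 0.615, -0.013, 1.423, 0.008, 1.103, -0.04], TCP at [0.145, 0.633, 0.231] pointing down, gripper open.
Joint ranges: [-3.12, 3.12], [-0.3, 2.06], [-1.34, 1.32], [0.26, 2.42], [-1.36, 4.5], [0.01, 1.98], [-2.84, 2.84]. Speed limits (rad/s): [2.79, 2.79, 3.14, 3.14, 3.14, 3.14, 3.14].

## Interface

Orientations are given as a unit quaternion [x, y, z, w].
In Python, from station import bot gives the robot as it stands.
- The arm moves only by the tool move_arm, never from a script. Its arguments are lists of equal length, an entry for each row: "translation": the shift along the tool's x, y, z in cm, a list of three; "rotation": the turn, a rotation vector about the tool's x, y, z in degrees, a list of three. In form: {"translation": [[tx, ty, tz], ...], "rotation": [[ax, ay, az], ...]}. A call has exactly 8 rows; each row shifts and turns the commanded pose from where the row before left it, along the tool's axes as they then stand; what a row does not reach is not made up. A row lasts 1/8 s, in which the tool goes at most 62.5 mm and 10.7 degrees, less where a joint would pass 70% of its speed; a pose out of reach is approached as far as the arm can. A call with a gripper value outside its range is refused whole. "fingers" is the closure in counts, from 0 (fully open) to 255 (shut), set as the call begins (left out, the last holds). The fingers move at their own pace and stop on an object; "newtons" is the grip in N (left out, the last holds). Time passes only in rows, so rows that do not move let the fingers close, or fill a call up. It gives the time, the measured TCP pose, the force, the opening and the grip force at its end, in the units of the state.
- bot.sense(): the state, without advancing time (a new reading comes with each control period).
- bot.snapshot(name): name is "scene" or "top" or "wrist"; returns the picture (420x560x3 uint8, blue, green, red); there is no depth.
- bot.calibration(name): a dict with "vfov" (degrees; the focal length in pixels is half the picture's height over the tangent of half this angle, whatever the lens; pixels are square), "cx", "cy" (the principal point, pixels), "k1" (the pictures are not rectified: a ray, as slopes to the right and down, at radius r is drawn at 1 + k1 r^2 times it, then the intrinsics apply), "R" (3x3) and "t" (3): a world point X has camera coordinates R X + t. Camera axes: x right, y down, z forward; pixel columns grow to the right and rows downward; lengths in m; the calibration is good to about 2 mm. A picture is of the moment at which its call begins: read the wrist's pose just before it. calibration takes no time and is no camera call; for the wrist camera it gives the pose at the moment of the call.
- bot.close_job(): hands the job in; it is judged then, once.
The state is a dict: "time": time; "joint_positions": joint angles; "joint_vel": joint speeds; "joint_torque": joint torques, N m; "ee_pos": TCP position; "ee_rot": TCP orientation; "wrist_force": force on the tool from outside, world axes, zero at the start; "torque": the same for the moment, N m; "finger_gap": finger opening in m; "finger_force": force on a finger pad.
Only numpy, scipy, OpenCV 4.12 (cv2) and the standard library are available. Lean on these libraries where they do the work, as an engineer would, in place of code of your own. Each camera call takes 0.05 s, during which the arm holds its last target. There are 200 camera calls.

## Task

Clamp the kalimba in the soft-jaw vice so it can be tuned: fit the loose crank fully onto the vice's square shaft and wind it clockwise until the kalimba is pinched between the jaw and the back cheek with a light squeeze of about 15 N; its hollow shell is thin, so never squeeze it near 30 N and do not touch it with the robot or the crank. Then lift the crank off and stand it back upright on the grey mat, leaving the kalimba held and everything else on the table where it was.

Things in the scene. Friction and masses are not known exactly. Their poses are not given: they have to be found in the camera images.
- crank: Loose steel crank, about 300 g; stands upright on its hub. Origin: centre of the hub's underside; z up; x along the arm to the knob. Hub: 34 x 34 mm block, 30 mm high, with a 16 mm square socket, 21 mm deep, open at the bottom, sides parallel to the crank's x and y. The arm (14 mm wide, z 21 to 29 mm) runs from the hub to x = 70 mm; a 28 mm ball counterweight sits at x = -46 mm.
- boss_mid (a point): Middle of the 18 x 18 mm square boss on top of the crank's hub, to hold the crank by: it stands from z = 30 to 60 mm in the crank's frame, sides parallel to the crank's x and y.
- knob_mid (a point): On the axis of the crank's black upright knob, at x = 62, z = 55 mm in the crank's frame. The knob is 18 mm in diameter, from z = 30 to 70 mm, and spins freely on its own pin, so it can be held without turning the wrist while the crank goes round.
- mat: Thin grey mat, 150 x 150 x 3 mm, fixed on the table; origin at the centre of its underside. The crank stands on it at the start, near the centre.
- vice: Holding vice fixed to the table: plywood base 190 mm (x) by 320 mm (y, -180 to +140 mm), 20 mm thick; origin on the table, z up. Grey gear head (70 x 60 mm, top at z = 80) at y = -140 mm. The jaw moves along +y. The back cheek at the +y end is locked at an arbitrary, unmeasured setting: its cork face is at y = 85 to 99 mm. All but collar and shaft lies below z = 81 mm.
- collar (a point): Centre of the top of the steel collar (40 mm across) on the gear head; the shaft rises from it and the hub of a fully fitted crank rests on it. The drive is stiff and self-holding: turning the shaft takes about 0.42 N m with the jaw free (7 N at the knob) plus 0.015 N m per newton of squeeze (15 N adds 3.6 N at the knob). Left alone, the shaft stays where it is.
- shaft_top (a point): Centre of the top of the vice's vertical square steel shaft, 14 x 14 mm, sides parallel to this frame's x and y, 18 mm high above the collar. A fully fitted crank has its origin 18 mm below this point. Turning clockwise seen from above closes the jaw, 15 mm per radian; the travel is 4 rad in all, enough for any start, and it starts 0 to 0.65 rad from fully open.
- jaw: The vice's moving jaw, a grey plate 120 (x) by 15 (y) by 46 mm; origin at its middle, 22 mm above the table, axes as the vice's. In front of it (+y) a cork pad 12 mm thick stands off on springs: 3 N per mm, bottoming after 10 mm (30 N, when the shell cracks). The 10 mm slot between pad and plate can be seen closing from above.
- pad_free (a point): Where the middle of the cork pad's face is while the pad is free: 29.5 mm in front of the jaw's origin. It moves with the jaw, not with the pad.
- kalimba: Kalimba (thumb piano): hollow wooden box with steel tines, 350 g, lying loose on the vice's base between pad and cheek; 175 mm long (x), hand-carved, about 115 to 121 mm wide (y, the way it is squeezed), 36 mm thick; origin at the centre of its underside. The jaw first pushes it up to 30 mm along until it meets the cheek; only then does the squeeze build up.
- mug: White mug, 80 mm across, 95 mm high; a bystander, leave alone.
- metronome: Dark wooden cone-shaped metronome, 90 mm across, 112 mm high; a bystander, leave alone.
- pedal: Blue guitar tuner pedal, 115 x 70 x 45 mm; a bystander, leave alone.
- jar: Small amber jar with steel lid, 56 mm across, 75 mm high; a bystander, leave alone.
- screwdriver: Screwdriver lying on the table; a bystander, leave alone.
- polish: Slim white bottle, 44 mm across, 120 mm high; a bystander, leave alone.
- stick: Wooden drum stick lying on the round rubber practice pad; a bystander, leave alone.
Things that resemble listed ones, but are neither listed nor needed, are in the scene too. Of the things like the crank, leave any that is purple; of the rest the smaller one is meant.

How it is judged:
By the outcome, as a careful person would: the job done as asked, in the order asked, and still so for the second after the job is handed in, with the robot touching nothing.
It also fails if it takes over 72 s, if anything falls off the work surface, if the arm or the gripper's body presses on something with over 40 N, if the wrist force passes 120 N, or if a joint passes its speed limit or range.

## Working session

There is one attempt and no reset: what is moved stays moved. The work goes in short steps, Python scripts to look and compute and a tool call to move; the robot and the scene stay as the last step left them, time stands still between calls to the robot, and variables do not carry over. Pictures are saved under pics/ and viewed, at most 10 in all, crops included, and the job is handed in when it is done.

Besides the shell and the picture viewer there is one more tool, called after "Emit:" as name(argument=value, ...), one argument or row to a line, values as JSON. move_arm: Moves the arm, as the interface text tells. Its arguments: {"type":"object","properties":{"translation":{"type":"array"},"rotation":{"type":"array"},"fingers":{"type":"number"},"newtons":{"type":"number"}},"required":["translation","rotation"]}

```bash
mkdir -p pics; ls; cat > h.py <<'E'
import numpy as np, cv2
from station import bot
def grab(name,fn=None):
    c=bot.calibration(name); im=np.array(bot.snapshot(name))
    if fn: cv2.imwrite('pics/'+fn,im)
    return c,im
def K(c):
    f=210/np.tan(np.radians(c['vfov'])/2)
    return f
def ray(c,u,v):
    f=K(c); d=np.array([(u-c['cx'])/f,(v-c['cy'])/f]); s=d.copy()
    for _ in range(20): s=d/(1+c['k1']*(s@s))
    R=np.array(c['R']); t=np.array(c['t'])
    return -R.T@t, R.T@np.array([s[0],s[1],1.])
def onz(c,u,v,z):
    o,d=ray(c,u,v); return o+d*(z-o[2])/d[2]
def proj(c,X):
    p=np.array(c['R'])@np.array(X)+np.array(c['t']); s=p[:2]/p[2]; s=s*(1+c['k1']*(s@s)); return s*K(c)+[c['cx'],c['cy']]
E
python3 - <<'E'
from h import *
s=bot.sense(); print({k:np.round(v,4) for k,v in s.items()})
for n in('top','scene'):
    c,im=grab(n,n+'0.png'); print(n,c)
a=cv2.imread('pics/top0.png');
E
```

```text
pics
{'time': np.float64(0.0), 'joint_positions': array([-1.3715,  0.6159, -0.0127,  1.4249,  0.0081,  1.1034, -0.0404]), 'joint_vel': array([ 0.0009, -0.003 , -0.0011, -0.0007, -0.0005,  0.0002,  0.0002]), 'joint_torque': array([-3.00000e-04, -4.69214e+01,  2.59100e-01, -1.71038e+01,
        1.00000e-02,  9.50000e-03,  0.00000e+00]), 'ee_pos': array([0.1453, 0.6328, 0.2301]), 'ee_rot': array([ 1.126e-01,  9.936e-01, -1.300e-03, -1.000e-04]), 'wrist_force': array([-0.2755, -1.1324,  0.3783]), 'torque': array([0.024 , 0.0266, 0.035 ]), 'finger_force': np.float64(0.0), 'finger_gap': np.float64(0.0851)}
top {'vfov': 52.85813934989358, 'cx': 279.89456218264877, 'cy': 206.89206847054243, 'k1': -0.0725593888143312, 'R': array([[ 0.00139464, -0.99989935,  0.0141186 ],
       [-0.99033239, -0.00333938, -0.13867448],
       [ 0.13870767, -0.01378871, -0.99023737]]), 't': array([0.00657064, 0.51708423, 1.20452632])}
scene {'vfov': 51.28385388353944, 'cx': 279.99526210884073, 'cy': 212.23171002891004, 'k1': -0.09187347644816583, 'R': array([[ 0.25102186,  0.96783827,  0.0166464 ],
       [ 0.52257457, -0.12102097, -0.84396075],
       [-0.81480295,  0.22055158, -0.53614658]]), 't': array([-0.12813746, -0.19609169,  1.71277163])}
```

View pics/top0.png

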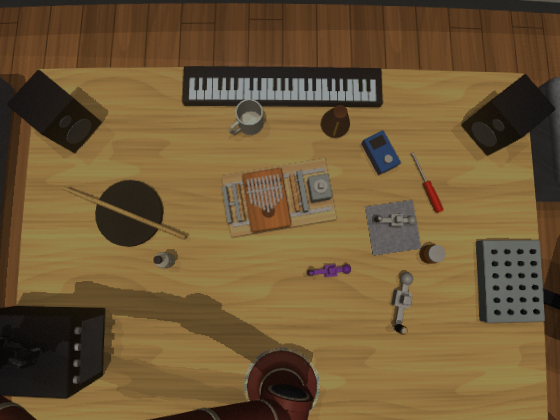

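View pics/scene0.png

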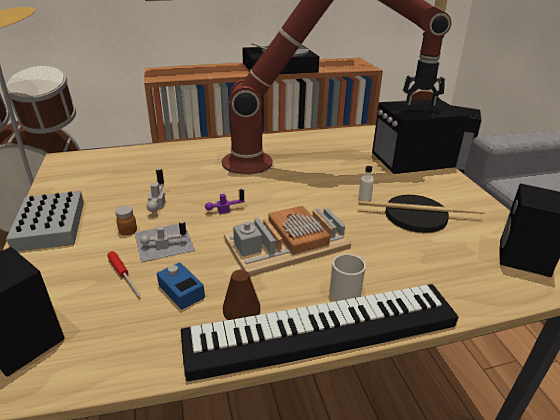

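The top view shows the wanted crank on the mat, with its knob near (378,218), boss near (396,220) and ball near (411,220). The gear head is near (320,187) and the cheek near (230,205). The purple crank and the larger grey one near (402,303) are decoys.

```bash
python3 - <<'E'
from h import *
c=bot.calibration('top')
for n,u,v,z in[('knob',379,218,.073),('boss',397,218,.063),('ball',411,220,.03),('shaft',321,186,.1),('cheek',228,205,.08),('matTL',366,207,.003),('TR',415,200,.003),('BR',420,248,.003),('BL',371,255,.003)]:
    print(n,onz(c,u,v,z).round(3))
c=bot.calibration('wrist');print(c, bot.sense()['ee_pos'])
a=cv2.imread('pics/top0.png')[150:265,215:430]; cv2.imwrite('pics/crop.png',cv2.resize(a,None,fx=3.7,fy=3.7,interpolation=cv2.INTER_CUBIC))
E
```

```text
knob [ 0.481 -0.275  0.073]
boss [ 0.482 -0.33   0.063]
ball [ 0.48  -0.382  0.03 ]
shaft [ 0.568 -0.107  0.1  ]
cheek [0.516 0.155 0.08 ]
matTL [ 0.522 -0.254  0.003]
TR [ 0.544 -0.406  0.003]
BR [ 0.398 -0.415  0.003]
BL [ 0.377 -0.265  0.003]
{'vfov': 64.02818706747564, 'cx': 279.3137832932994, 'cy': 213.70701342711482, 'k1': -0.05866810353047293, 'R': array([[ 0.22342339,  0.97471831, -0.00249038],
       [ 0.93305957, -0.21313406,  0.28978219],
       [ 0.28192522, -0.06706779, -0.95708938]]), 't': array([-0.6491599 , -0.03760583,  0.37994434])} [0.14534728 0.63281174 0.23022958]
```

View pics/crop.png

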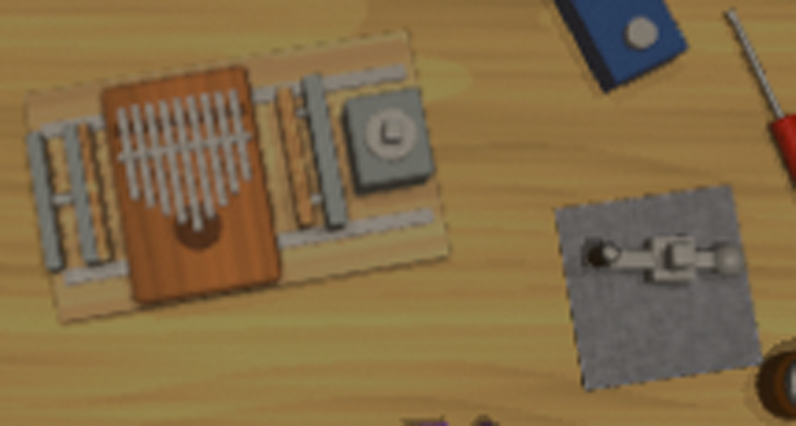

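The crop confirms the layout. The shaft is at about crop (391,132), the boss at about (678,252), and the knob points towards world +y. Next I hover over the shaft for a wrist view.

```bash
cat >> h.py <<'E'
from scipy.spatial.transform import Rotation as Ro
def Rd(a): # tool pointing down with tool y at world angle a (deg)
    a=np.radians(a); y=np.array([np.cos(a),np.sin(a),0]); z=np.array([0,0,-1.]); return np.c_[np.cross(y,z),y,z]
def yaw():
    R=Ro.from_quat(bot.sense()['ee_rot']).as_matrix(); return np.degrees(np.arctan2(R[1,1],R[0,1]))
def plan(pts,yaws,n,start=None,R0=None):
    """pts: waypoints, yaws at each; n rows by segment"""
    s=bot.sense(); p=np.array(s['ee_pos']) if start is None else np.array(start); R=Ro.from_quat(s['ee_rot']).as_matrix() if R0 is None else R0
    T=[];W=[]
    for P,a,k in zip(pts,yaws,n):
        P=np.array(P); R1=Rd(a); p0=p.copy(); Rs=R.copy(); rv=Ro.from_matrix(Rs.T@R1).as_rotvec()
        for i in range(k):
            pn=p0+(P-p0)*(i+1)/k; Rn=Rs@Ro.from_rotvec(rv*(i+1)/k).as_matrix()
            t=np.round(R.T@(pn-p)*100,2); w=np.round(np.degrees(Ro.from_matrix(R.T@Rn).as_rotvec()),1)
            T.append(t.tolist());W.append(w.tolist()); p=p+R@t/100; R=R@Ro.from_rotvec(np.radians(w)).as_matrix()
    for i in range(0,len(T),8): print('T',T[i:i+8],'\nR',W[i:i+8])
def st():
    s=bot.sense(); print('t',round(s['time'],2),'p',np.round(s['ee_pos'],4),'yaw',yaw().round(2),'j',np.round(s['joint_positions'],2),'F',np.round(s['wrist_force'],1),'M',np.round(s['torque'],3),'gap',round(s['finger_gap'],4),'ff',round(s['finger_force'],1)); return s
E
python3 - <<'E'
from h import *
plan([[.5,.18,.23],[.568,-.107,.23]],[20,0],[10,6])
E
```

```text
T [[-4.47, -3.62, 0.01], [-4.81, -3.16, 0.01], [-5.09, -2.66, 0.01], [-5.34, -2.15, 0.01], [-5.52, -1.6, 0.02], [-5.66, -1.05, 0.0], [-5.73, -0.48, 0.01], [-5.75, 0.09, 0.0]] 
R [[-0.0, 0.0, 5.7], [-0.0, 0.0, 5.7], [-0.0, 0.0, 5.7], [-0.0, 0.0, 5.7], [-0.1, 0.0, 5.7], [0.0, 0.0, 5.7], [0.0, 0.1, 5.7], [0.0, -0.0, 5.8]]
T [[-5.71, 0.67, 0.0], [-5.62, 1.24, -0.0], [-4.88, -0.57, -0.0], [-4.91, -0.28, -0.0], [-4.92, 0.0, -0.01], [-4.9, 0.29, 0.0], [-4.89, 0.57, -0.0], [-4.84, 0.85, -0.0]] 
R [[-0.0, -0.0, 5.7], [-0.0, -0.0, 5.7], [-0.0, -0.0, 3.3], [-0.0, -0.0, 3.4], [-0.0, -0.0, 3.3], [-0.0, -0.0, 3.3], [-0.0, -0.0, 3.3], [-0.0, -0.0, 3.4]]
```

Emit:
move_arm(
  translation=[
    [-4.5,-3.6,0],
    [-4.8,-3.2,0],
    [-5.1,-2.7,0],
    [-5.3,-2.1,0],
    [-5.5,-1.6,0],
    [-5.7,-1.0,0],
    [-5.7,-0.5,0],
    [-5.75,0.1,0],
  ],
  rotation=[
    [0,0,5.7],
    [0,0,5.7],
    [0,0,5.7],
    [0,0,5.7],
    [0,0,5.7],
    [0,0,5.7],
    [0,0,5.7],
    [0,0,5.8],
  ],
)

```text
time: 1.1
ee_pos: [0.43, 0.2701, 0.2311]
ee_rot: [0.491, 0.871, -0.0, -0.0]
wrist_force: [1.7, 0.4, -1.1]
finger_gap: 0.0854
finger_force: 0.0
```

Emit:
move_arm(
  translation=[
    [-5.7,0.7,0],
    [-5.6,1.2,0],
    [-4.9,-0.6,0],
    [-4.9,-0.3,0],
    [-4.9,0,0],
    [-4.9,0.3,0],
    [-4.9,0.6,0],
    [-4.8,0.9,0],
  ],
  rotation=[
    [0,0,5.7],
    [0,0,5.7],
    [0,0,3.3],
    [0,0,3.4],
    [0,0,3.3],
    [0,0,3.3],
    [0,0,3.3],
    [0,0,3.4],
  ],
)

```text
time: 2.1
ee_pos: [0.5684, -0.1067, 0.2309]
ee_rot: [0.708, 0.706, -0.0, -0.0]
wrist_force: [0.2, 0.6, 0.2]
finger_gap: 0.085
finger_force: 0.0
```

```bash
python3 - <<'E'
from h import *
grab('wrist'); grab('wrist')
st(); c,im=grab('wrist','w_vice.png'); st(); c=bot.calibration('wrist')
np.savez('w_vice.npz',**{k:np.array(v) for k,v in c.items()})
E
```

```text
t 2.2 p [ 0.5679 -0.1135  0.2313] yaw -0.68 j [-0.12  0.53  0.43  1.65 -0.24  1.02  0.38] F [-0.5 -1.1  0.3] M [-0.084  0.086 -0.012] gap 0.0855 ff 0.0
t 2.25 p [ 0.5679 -0.1093  0.2309] yaw -0.4 j [-0.12  0.53  0.43  1.65 -0.25  1.02  0.38] F [ 0.1  0.9 -0.4] M [ 0.078  0.039 -0.019] gap 0.0857 ff 0.0
```

View pics/w_vice.png

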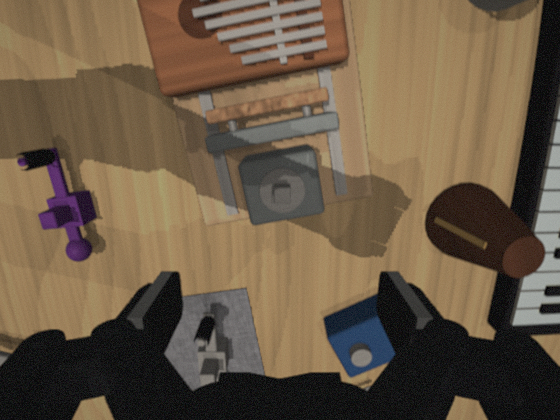

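The wrist view shows the shaft near (282,192), the jaw plate near (272,130) and the cork near (270,104), with the kalimba edge just beyond. The arm was still settling, so I retake it and zoom.

```bash
python3 - <<'E'
from h import *
for _ in range(3): bot.snapshot('wrist')
st(); c,im=grab('wrist','w_vice2.png'); st()
np.savez('w_vice.npz',**{k:np.array(v) for k,v in c.items()})
a=cv2.convertScaleAbs(im[75:235,195:375],alpha=1.8,beta=5); cv2.imwrite('pics/w_vice2c.png',cv2.resize(a,None,fx=3.75,fy=3.75,interpolation=cv2.INTER_CUBIC))
E
```

```text
t 2.4 p [ 0.5682 -0.1035  0.2308] yaw 0.1 j [-0.12  0.53  0.42  1.65 -0.25  1.02  0.38] F [-0.7  1.1 -0.6] M [-0.024  0.033 -0.025] gap 0.0854 ff 0.0
t 2.45 p [ 0.5683 -0.1032  0.2309] yaw 0.14 j [-0.12  0.53  0.42  1.65 -0.25  1.02  0.38] F [-0.6 -0.3  0.1] M [ 0.056 -0.     0.014] gap 0.0856 ff 0.0
```

View pics/w_vice2c.png

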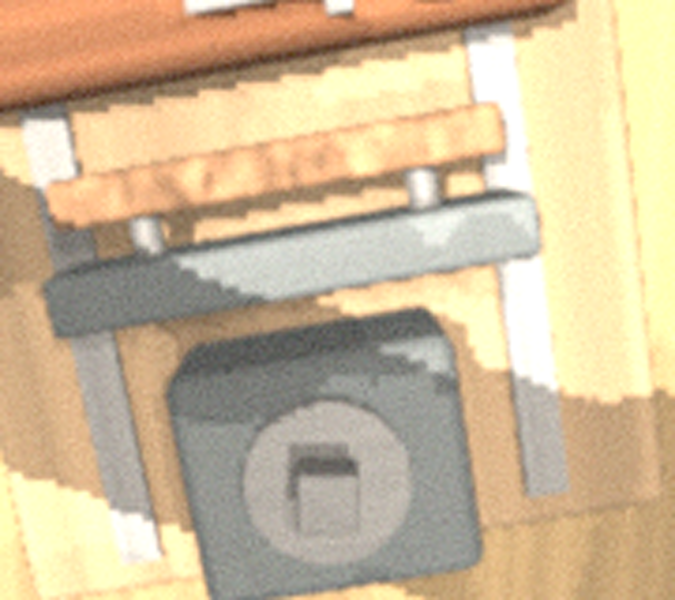

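The zoom gives the shaft top at crop (330,505), about 3.3° CCW in the image. The cork face runs (50,185)–(500,107), and the kalimba edge is about 90 crop px ahead of it.

```bash
python3 - <<'E'
from h import *
c=dict(np.load('w_vice.npz')); w=lambda x,y,z:onz(c,x/3.75+195,y/3.75+75,z)
for z in(.098,.104):print('shaft',w(330,505,z).round(4))
a=[w(x,y,z) for x,y,z in((298,475,.1),(357,472,.1),(360,537,.1),(303,535,.1))]; print(np.round(a,4))
print('collar',w(327,482,.082).round(4),w(327,482,.086).round(4))
n=w(215,598,.08);m=w(480,555,.08);print('vice yaw',np.degrees(np.arctan2(*(m-n)[[1,0]])))
print('pad',[w(50,185,.045).round(4),w(500,107,.045).round(4)],'kal',[w(5,108,.05).round(4),w(560,5,.05).round(4)],'jaw',[w(45,280,.045).round(4),w(535,195,.045).round(4)])
t=bot.calibration('top');q=lambda x,y,z:onz(t,x/3.7+215,y/3.7+150,z)
print('cheekface',q(93,125,.06).round(4),q(110,262,.06).round(4),'padf',q(278,90,.045).round(4),q(302,225,.045).round(4),'kalL',q(101,90,.056).round(4),q(135,302,.056).round(4),'kalR',q(245,66,.056).round(4),q(281,278,.056).round(4))
# crank via hover
plan([[.482,-.325,.23]],[0],[7])
E
```

```text
shaft [ 0.5708 -0.1088  0.098 ]
shaft [ 0.5707 -0.107   0.104 ]
[[ 0.5636 -0.1012  0.1   ]
 [ 0.5768 -0.1005  0.1   ]
 [ 0.5776 -0.1157  0.1   ]
 [ 0.5647 -0.1153  0.1   ]]
collar [ 0.5702 -0.1076  0.082 ] [ 0.5702 -0.1066  0.086 ]
vice yaw 9.89180954684418
pad [array([ 0.4999, -0.0396,  0.045 ]), array([ 0.6133, -0.0205,  0.045 ])] kal [array([ 0.4907, -0.0209,  0.05  ]), array([0.6263, 0.0033, 0.05  ])] jaw [array([ 0.4973, -0.0635,  0.045 ]), array([ 0.6231, -0.0419,  0.045 ])]
cheekface [0.581  0.1235 0.06  ] [0.4731 0.1088 0.06  ] padf [ 0.6129 -0.0221  0.045 ] [ 0.5044 -0.0408  0.045 ] kalL [0.6099 0.118  0.056 ] [0.4425 0.0893 0.056 ] kalR [0.6297 0.0044 0.056 ] [ 0.4615 -0.0237  0.056 ]
T [[-3.17, -1.24, 0.01], [-3.16, -1.24, 0.01], [-3.17, -1.24, 0.01], [-3.16, -1.24, 0.01], [-3.17, -1.23, 0.01], [-3.17, -1.24, 0.02], [-3.16, -1.23, 0.01]] 
R [[-0.0, -0.0, 0.0], [-0.0, -0.0, 0.0], [-0.0, -0.0, 0.1], [-0.0, -0.1, -0.0], [-0.0, 0.0, 0.0], [-0.0, 0.0, 0.0], [-0.1, 0.0, 0.0]]
```

Emit:
move_arm(
  translation=[
    [-3.5,-1.4,0],
    [-3.5,-1.4,0],
    [-3.5,-1.4,0],
    [-3.5,-1.4,0],
    [-3.5,-1.4,0],
    [-3.0,-1.1,0],
    [-1.6,-0.6,0],
    [0,0,0],
  ],
  rotation=[
    [0,0,0],
    [0,0,0],
    [0,0,0],
    [0,0,0],
    [0,0,0],
    [0,0,0],
    [0,0,0],
    [0,0,0],
  ],
)

```text
time: 3.45
ee_pos: [0.4812, -0.3263, 0.2314]
ee_rot: [0.708, 0.707, 0.0, -0.0]
wrist_force: [0.6, 0.6, -0.1]
finger_gap: 0.0857
finger_force: 0.0
```

```bash
python3 - <<'E'
from h import *
for _ in range(4): bot.snapshot('wrist')
st(); c,im=grab('wrist','w_crank.png'); st()
np.savez('w_crank.npz',**{k:np.array(v) for k,v in c.items()})
p=proj(c,[.482,-.33,.06]);print(p)
u,v=map(int,p); u0,v0=u-80,max(v-60,0)
a=cv2.convertScaleAbs(im[v0:v0+150,u0:u0+180],alpha=1.6,beta=5); cv2.imwrite('pics/w_crankc.png',cv2.resize(a,None,fx=4,fy=4,interpolation=cv2.INTER_CUBIC)); print(u0,v0)
E
```

```text
t 3.65 p [ 0.4825 -0.3242  0.2312] yaw 0.16 j [ 0.29  0.53  0.43  1.64 -0.25  1.02  0.8 ] F [-0.2 -0.5  0.9] M [-0.035  0.003 -0.011] gap 0.0853 ff 0.0
t 3.7 p [ 0.4824 -0.3245  0.2312] yaw 0.14 j [ 0.29  0.53  0.43  1.64 -0.25  1.02  0.8 ] F [-0.5  0.9  0.2] M [ 0.007  0.025 -0.008] gap 0.0852 ff 0.0
[279.1346346  199.19479331]
199 139
```

View pics/w_crankc.png

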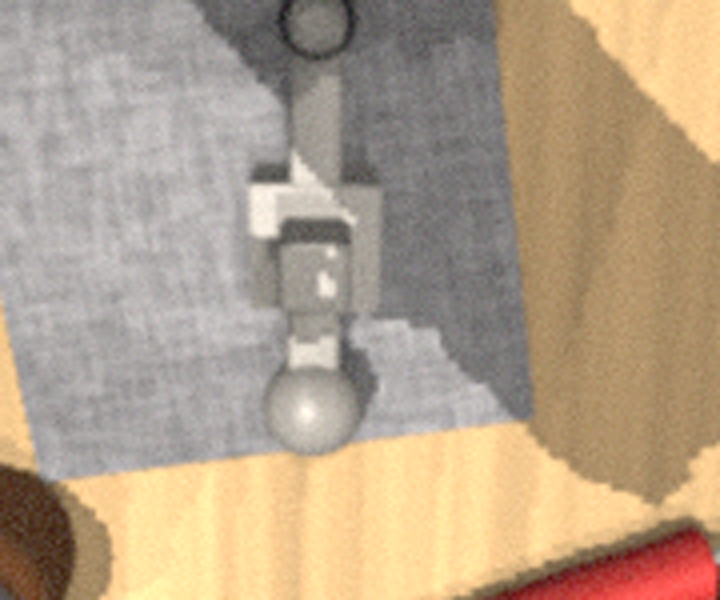

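The boss top is centred at crop (315,277), the knob top at (317,22) and the ball at (312,408). The crank is nearly parallel to the tool axes.

```bash
python3 - <<'E'
from h import *
c=dict(np.load('w_crank.npz')); w=lambda x,y,z:onz(c,x/4+199,y/4+139,z)
b=w(316,277,.063);k=w(317,24,.073);l=w(312,408,.028);h=w(315,248,.033)
print(b,k,l,h,np.linalg.norm(k-l), 'yaw x',np.degrees(np.arctan2(k[1]-l[1],k[0]-l[0])))
for z in (.063,): print([w(x,y,z).round(4) for x,y in((282,243),(350,243),(350,310),(282,312))])
print('mat',[w(x,y,.003).round(4) for x,y in((45,480),(532,415))])
plan([[b[0],b[1],.12],[b[0],b[1],.036]],[0.14,.14],[3,5])
E
```

```text
[ 0.4809332  -0.33822184  0.063     ] [ 0.4810557  -0.27730711  0.073     ] [ 0.47981936 -0.38567899  0.028     ] [ 0.48057887 -0.338826    0.033     ] 0.1173498739195488 yaw x 89.34638077279197
[array([ 0.4728, -0.3298,  0.063 ]), array([ 0.489 , -0.3298,  0.063 ]), array([ 0.4892, -0.3465,  0.063 ]), array([ 0.4727, -0.3471,  0.063 ])]
mat [array([ 0.3992, -0.4191,  0.003 ]), array([ 0.5449, -0.3976,  0.003 ])]
T [[-0.46, -0.05, 3.7], [-0.46, -0.05, 3.71], [-0.47, -0.05, 3.7], [0.0, 0.0, 1.68], [0.0, 0.0, 1.68], [0.01, 0.0, 1.68], [-0.0, 0.0, 1.68], [-0.0, 0.0, 1.68]] 
R [[0.0, -0.0, 0.0], [0.0, -0.0, 0.0], [0.0, -0.1, 0.0], [0.0, 0.0, 0.0], [0.0, 0.0, 0.0], [0.0, 0.0, 0.0], [0.0, 0.0, 0.0], [0.0, 0.0, 0.0]]
```

Emit:
move_arm(
  translation=[
    [-0.5,-0.05,3.7],
    [-0.5,-0.05,3.7],
    [-0.4,-0.05,3.7],
    [0,0,2.2],
    [0,0,2.2],
    [0,0,2.0],
    [0,0,1.5],
    [0,0,0.5],
  ],
  rotation=[
    [0,0,0.7],
    [0,0,0],
    [0,0,0],
    [0,0,0],
    [0,0,0],
    [0,0,0],
    [0,0,0],
    [0,0,0],
  ],
)

```text
time: 4.7
ee_pos: [0.4797, -0.3396, 0.0355]
ee_rot: [0.711, 0.703, 0.0, -0.001]
wrist_force: [0.0, 0.7, -0.5]
finger_gap: 0.0851
finger_force: 0.0
```

Emit:
move_arm(
  translation=[
    [0,0,0],
    [0,0,0],
    [0,0,0],
    [0,0,0],
    [0,0,0],
    [0,0,0],
    [0,0,0],
    [0,0,0],
  ],
  rotation=[
    [0,0,0],
    [0,0,0],
    [0,0,0],
    [0,0,0],
    [0,0,0],
    [0,0,0],
    [0,0,0],
    [0,0,0],
  ],
  fingers=255,
  newtons=60,
)

```text
time: 5.7
ee_pos: [0.4801, -0.3406, 0.037]
ee_rot: [0.712, 0.703, 0.0, 0.001]
wrist_force: [-0.4, 0.7, 5.7]
finger_gap: 0.0173
finger_force: 59.3
```

```bash
python3 - <<'E'
from h import *
st(); c,im=grab('wrist','w_held.png'); 
E
```

```text
t 5.7 p [ 0.4801 -0.3406  0.037 ] yaw -0.73 j [ 0.39  0.79  0.31  1.79 -0.39  0.62  0.92] F [-0.4  0.7  5.7] M [ 0.138  0.09  -0.005] gap 0.0173 ff 59.3
```

Emit:
move_arm(
  translation=[
    [0,0,-0.5],
    [0,0,-1.2],
    [0,0,-2.0],
    [0,0,-2.6],
    [0,0,-2.6],
    [0,0,-2.4],
    [0,0,-1.6],
    [0,0,-0.6],
  ],
  rotation=[
    [0,0,0],
    [0,0,0],
    [0,0,0],
    [0,0,0],
    [0,0,0],
    [0,0,0],
    [0,0,0],
    [0,0,0],
  ],
)

```text
time: 6.75
ee_pos: [0.4797, -0.3404, 0.1721]
ee_rot: [0.712, 0.703, 0.0, 0.0]
wrist_force: [-0.5, 0.6, -3.8]
finger_gap: 0.0171
finger_force: 58.8
```

```bash
python3 - <<'E'
from h import *
bot.snapshot('wrist');bot.snapshot('wrist')
s=st(); c,im=grab('wrist','w_held2.png'); st()
np.savez('w_held.npz',**{k:np.array(v) for k,v in c.items()},p=s['ee_pos'],q=s['ee_rot'])
plan([[.5707,-.108,.17]],[93.4],[12])
E
```

```text
t 6.85 p [ 0.4796 -0.3402  0.1714] yaw -0.73 j [ 0.33  0.61  0.41  1.69 -0.29  0.9   0.84] F [-0.4 -0.2 -2.9] M [-0.032  0.01   0.042] gap 0.0167 ff 58.8
t 6.9 p [ 0.4794 -0.34    0.1708] yaw -0.73 j [ 0.33  0.61  0.41  1.69 -0.29  0.9   0.84] F [ 0.   0.8 -3. ] M [-0.003  0.007  0.008] gap 0.0168 ff 58.8
T [[1.94, 0.74, 0.01], [1.83, 0.99, 0.0], [1.67, 1.23, 0.01], [1.49, 1.45, 0.01], [1.27, 1.64, 0.01], [1.04, 1.8, 0.0], [0.78, 1.93, 0.01], [0.52, 2.01, 0.01]] 
R [[-0.0, -0.0, -7.8], [-0.0, -0.0, -7.9], [-0.0, -0.0, -7.8], [0.0, -0.0, -7.9], [0.0, -0.0, -7.8], [0.0, -0.0, -7.9], [0.0, -0.0, -7.8], [0.0, -0.0, -7.9]]
T [[0.23, 2.07, 0.0], [-0.05, 2.07, 0.01], [-0.33, 2.05, 0.01], [-0.61, 1.99, 0.01]] 
R [[0.0, -0.1, -7.8], [0.0, 0.0, -7.8], [0.0, 0.0, -7.9], [-0.0, 0.0, -7.8]]
```

View pics/w_held2.png

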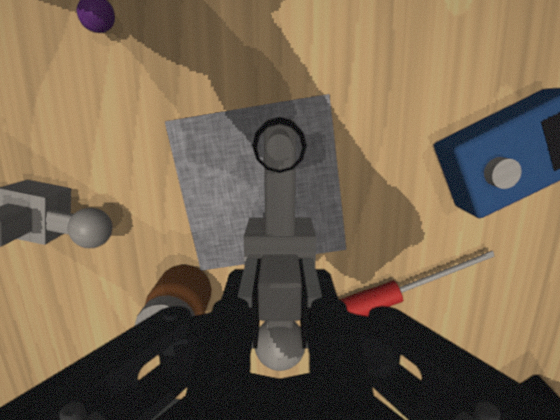

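The held view shows the knob top centred near (279,145), the boss between the pads, and the hub's front edge near row 235.

```bash
python3 - <<'E'
from h import *
d=dict(np.load('w_held.npz')); R=Ro.from_quat(d['q']).as_matrix(); p=d['p']
f=lambda u,v,dz:(R.T@(onz(d,u,v,p[2]+dz)-p)*1000).round(1)
for h in(.031,.0335): print('knob',f(279,144,.07-h),'hubfront bottom-left/right top edge',f(246,235,.03-h),f(315,235,.03-h))
im=cv2.imread('pics/w_held2.png'); a=cv2.convertScaleAbs(im[100:350,200:360],alpha=2.2,beta=10)
cv2.imwrite('pics/w_heldc.png',cv2.resize(a[:, :],None,fx=2.4*1.0,fy=2.4,interpolation=cv2.INTER_CUBIC))
E
```

```text
knob [ 65.1  -0.6 -39. ] hubfront bottom-left/right top edge [ 20.7 -15.6   1. ] [20.7 15.8  1. ]
knob [ 64.8  -0.6 -36.5] hubfront bottom-left/right top edge [ 19.7 -15.9   3.5] [19.7 16.1  3.5]
```

View pics/w_heldc.png

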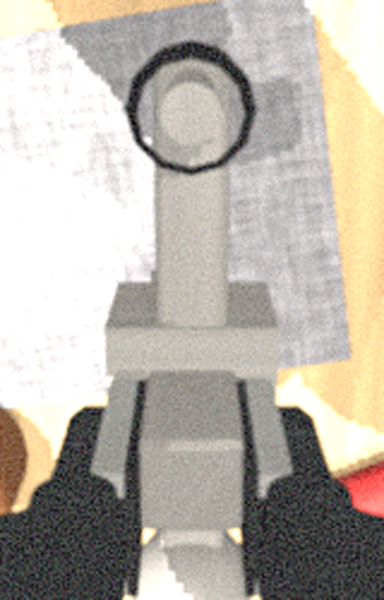

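Emit:
move_arm(
  translation=[
    [1.9,0.7,0],
    [1.8,1.0,0],
    [1.7,1.2,0],
    [1.5,1.5,0],
    [1.3,1.6,0],
    [1.0,1.8,0],
    [0.8,1.9,0],
    [0.5,2.0,0],
  ],
  rotation=[
    [0,0,-7.8],
    [0,0,-7.9],
    [0,0,-7.8],
    [0,0,-7.9],
    [0,0,-7.8],
    [0,0,-7.9],
    [0,0,-7.8],
    [0,0,-7.9],
  ],
)

```text
time: 7.9
ee_pos: [0.5392, -0.1856, 0.17]
ee_rot: [0.239, 0.971, 0.0, -0.001]
wrist_force: [0.0, 0.8, -2.9]
finger_gap: 0.0165
finger_force: 58.7
```

Emit:
move_arm(
  translation=[
    [0.2,2.1,0],
    [0,2.1,0],
    [-0.3,2.0,0],
    [-0.6,2.0,0],
    [0,0,0],
    [0,0,0],
    [0,0,0],
    [0,0,0],
  ],
  rotation=[
    [0,0,-7.8],
    [0,0,-7.8],
    [0,0,-7.9],
    [0,0,-7.8],
    [0,0,0],
    [0,0,0],
    [0,0,0],
    [0,0,0],
  ],
)

```text
time: 8.9
ee_pos: [0.5695, -0.1098, 0.1713]
ee_rot: [-0.028, 1.0, -0.0, -0.0]
wrist_force: [0.5, 0.4, -2.6]
finger_gap: 0.017
finger_force: 58.8
```

```bash
python3 - <<'E'
from h import *
s=st(); c,im=grab('wrist','w_over.png'); st()
np.savez('w_over.npz',**{k:np.array(v) for k,v in c.items()},p=s['ee_pos'],q=s['ee_rot'])
c,im=grab('top','t_over.png')
E
```

```text
t 8.9 p [ 0.5695 -0.1098  0.1713] yaw 93.25 j [ 0.18  0.57 -0.05  1.71  0.04  0.87  1.75] F [ 0.5  0.4 -2.6] M [ 0.007 -0.008 -0.042] gap 0.017 ff 58.8
t 8.95 p [ 0.5697 -0.1095  0.1713] yaw 93.28 j [ 0.18  0.57 -0.05  1.71  0.04  0.87  1.75] F [-0.4  0.6 -3.9] M [-0.003 -0.003 -0.001] gap 0.0172 ff 58.8
```

Emit:
move_arm(
  translation=[
    [0,-1.0,0],
    [0,-1.5,0],
    [0,-1.5,0],
    [0,-1.2,0],
    [0,-0.6,0],
    [0,-0.2,0],
    [0,0,0],
    [0,0,0],
  ],
  rotation=[
    [0,0,0],
    [0,0,0],
    [0,0,0],
    [0,0,0],
    [0,0,0],
    [0,0,0],
    [0,0,0],
    [0,0,0],
  ],
)

```text
time: 10.0
ee_pos: [0.5735, -0.1678, 0.1713]
ee_rot: [-0.03, 1.0, 0.0, -0.0]
wrist_force: [0.5, 0.5, -3.5]
finger_gap: 0.017
finger_force: 58.8
```

```bash
python3 - <<'E'
from h import *
bot.snapshot('wrist')
s=st(); c,im=grab('wrist','w_side.png'); st()
np.savez('w_side.npz',**{k:np.array(v) for k,v in c.items()},p=s['ee_pos'],q=s['ee_rot'])
p=proj(c,[.5707,-.1085,.1]); print(p); u0,v0=int(p[0])-50,int(p[1])-45; print(u0,v0)
a=cv2.convertScaleAbs(im[v0:v0+90,u0:u0+100],alpha=1.9,beta=8); cv2.imwrite('pics/w_sidec.png',cv2.resize(a,None,fx=6,fy=6,interpolation=cv2.INTER_CUBIC))
E
```

```text
t 10.05 p [ 0.5735 -0.1679  0.1713] yaw 93.43 j [ 0.28  0.59 -0.05  1.66  0.04  0.89  1.85] F [ 0.2 -0.3 -3.6] M [-0.044  0.074  0.02 ] gap 0.0169 ff 58.8
t 10.1 p [ 0.5735 -0.1681  0.1714] yaw 93.42 j [ 0.28  0.59 -0.05  1.66  0.04  0.89  1.85] F [-0.5 -0.8 -3.6] M [ 0.013 -0.008 -0.001] gap 0.0172 ff 58.8
[366.27477251 228.19044916]
316 183
```

View pics/w_sidec.png

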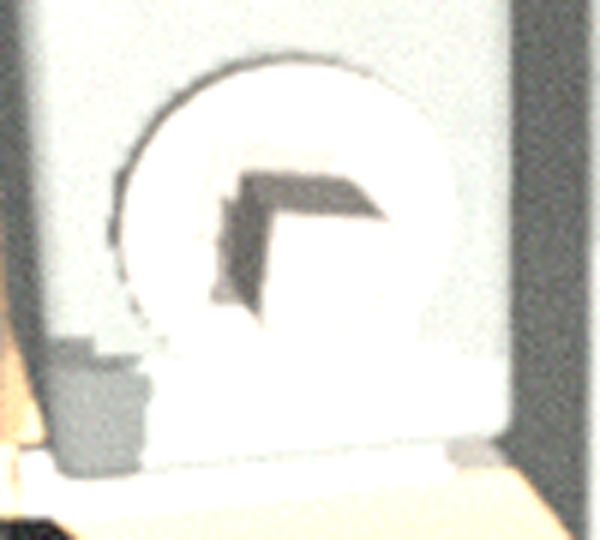

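The view saturates, but the collar circle centre is about crop (288,226) and the shaft's back-left top corner is about (270,212). I read the remaining edges numerically.

```bash
python3 - <<'E'
from h import *
im=cv2.imread('pics/w_side.png'); g=cv2.GaussianBlur(im.mean(2).astype(np.float32),(3,3),0)
print('cols',list(range(352,392,2)))
for v in range(208,248,2): print(v,g[v,352:392:2].astype(int).tolist())
c=dict(np.load('w_side.npz')); w=lambda x,y,z:onz(c,x/6+316,y/6+183,z).round(4)
R=Ro.from_quat(c['q']).as_matrix()
print('collar',[w(288,228,z) for z in(.082,.086)],'corners',w(270,212,.102),w(388,215,.102),w(262,325,.102))
E
```

```text
cols [352, 354, 356, 358, 360, 362, 364, 366, 368, 370, 372, 374, 376, 378, 380, 382, 384, 386, 388, 390]
208 [133, 133, 131, 130, 130, 130, 132, 133, 132, 132, 141, 148, 149, 151, 148, 146, 147, 146, 143, 131]
210 [132, 132, 125, 121, 122, 123, 123, 127, 127, 129, 141, 148, 150, 151, 148, 147, 147, 145, 147, 135]
212 [133, 129, 90, 77, 79, 83, 85, 91, 92, 96, 106, 123, 145, 153, 148, 145, 148, 146, 148, 140]
214 [131, 122, 74, 63, 68, 68, 68, 69, 71, 70, 70, 77, 111, 146, 150, 146, 148, 144, 147, 142]
216 [116, 91, 62, 57, 66, 72, 70, 69, 70, 69, 71, 69, 77, 116, 145, 146, 148, 146, 148, 144]
218 [113, 71, 57, 54, 67, 99, 103, 95, 93, 92, 89, 85, 84, 91, 125, 146, 148, 145, 146, 142]
220 [112, 70, 56, 56, 76, 128, 141, 140, 142, 143, 139, 136, 135, 131, 131, 141, 148, 145, 146, 142]
222 [100, 66, 55, 54, 84, 135, 145, 145, 148, 145, 145, 146, 147, 146, 140, 142, 148, 146, 146, 141]
224 [97, 66, 54, 55, 92, 140, 146, 148, 145, 144, 145, 146, 146, 145, 138, 144, 147, 145, 146, 140]
226 [105, 66, 53, 58, 98, 142, 147, 145, 143, 143, 144, 145, 144, 141, 140, 145, 148, 145, 146, 133]
228
[... 501 characters left out ...]
126, 125]
238 [149, 150, 150, 146, 144, 148, 151, 155, 148, 148, 142, 140, 145, 154, 160, 146, 136, 127, 126, 127]
240 [149, 148, 149, 155, 163, 163, 162, 166, 165, 164, 162, 159, 163, 160, 148, 141, 138, 137, 137, 138]
242 [151, 160, 163, 164, 164, 163, 163, 165, 166, 165, 163, 158, 153, 144, 141, 140, 141, 141, 142, 142]
244 [154, 164, 168, 167, 163, 164, 162, 164, 164, 159, 151, 144, 139, 139, 140, 140, 139, 141, 141, 141]
246 [142, 147, 152, 153, 154, 153, 150, 150, 146, 142, 140, 140, 139, 139, 139, 141, 140, 142, 142, 141]
collar [array([ 0.5713, -0.1056,  0.082 ]), array([ 0.57  , -0.1067,  0.086 ])] corners [ 0.5633 -0.1136  0.102 ] [ 0.5629 -0.1003  0.102 ] [ 0.5767 -0.1127  0.102 ]
```

```bash
python3 - <<'E'
from h import *
c=dict(np.load('w_side.npz')); R=Ro.from_quat(c['q']).as_matrix()
for z in(.1,.102,.104):
    s=onz(c,369.9,228.2,z); t=s-R@[.0027,0,0]; d=R.T@(t-c['p'])*100
    print(z,s.round(4),'TCP target',t.round(4),'move',d.round(2))
a=onz(c,360.9,219,.102);b=onz(c,380,219.5,.102);e=onz(c,359.2,237,.102);print([np.degrees(np.arctan2(*(q)[[1,0]])).round(1) for q in(b-a,e-a)],yaw())
E
```

```text
0.1 [ 0.5706 -0.106   0.1   ] TCP target [ 0.5733 -0.1059  0.1   ] move [-0.35  6.19  7.14]
0.102 [ 0.5699 -0.1066  0.102 ] TCP target [ 0.5726 -0.1065  0.102 ] move [-0.28  6.14  6.94]
0.104 [ 0.5692 -0.1073  0.104 ] TCP target [ 0.5719 -0.1071  0.104 ] move [-0.21  6.08  6.74]
[np.float64(91.9), np.float64(2.4)] 93.41900328766737
```

Emit:
move_arm(
  translation=[
    [0,1.0,0],
    [-0.1,1.4,0],
    [-0.1,1.4,0],
    [-0.1,1.2,0.5],
    [0,0.8,0.8],
    [0,0.3,0.8],
    [0,0,0.5],
    [0,0,0.2],
  ],
  rotation=[
    [0,0,1],
    [0,0,0],
    [0,0,0],
    [0,0,0],
    [0,0,0],
    [0,0,0],
    [0,0,0],
    [0,0,0],
  ],
)

```text
time: 11.1
ee_pos: [0.5734, -0.1085, 0.1427]
ee_rot: [-0.02, 1.0, -0.0, -0.0]
wrist_force: [-1.1, -0.1, -2.5]
finger_gap: 0.0164
finger_force: 58.8
```

```bash
python3 - <<'E'
from h import *
bot.snapshot('scene');bot.snapshot('scene');s=st(); grab('scene','s1.png')
R=Ro.from_quat(s['ee_rot']).as_matrix(); print((R.T@(np.array([.5725,-.107,.142])-s['ee_pos'])*100).round(2))
E
```

```text
t 11.2 p [ 0.5736 -0.1083  0.1431] yaw 92.31 j [ 0.18  0.61 -0.04  1.73  0.03  0.81  1.73] F [-0.4  0.6 -3.4] M [0.035 0.032 0.021] gap 0.0168 ff 58.8
[0.11 0.14 0.11]
```

Nudge into place and come down gently until contact shows.

Emit:
move_arm(
  translation=[
    [0.1,0.15,0],
    [0,0,0.3],
    [0,0,0.3],
    [0,0,0.3],
    [0,0,0.1],
    [0,0,0.1],
    [0,0,0.1],
    [0,0,0],
  ],
  rotation=[
    [0,0,0],
    [0,0,0],
    [0,0,0],
    [0,0,0],
    [0,0,0],
    [0,0,0],
    [0,0,0],
    [0,0,0],
  ],
)

```text
time: 12.25
ee_pos: [0.5726, -0.1067, 0.1312]
ee_rot: [-0.02, 1.0, -0.0, -0.0]
wrist_force: [-0.4, -2.3, -3.1]
finger_gap: 0.0167
finger_force: 58.9
```

Emit:
move_arm(
  translation=[
    [0,0,0.1],
    [0,0,0.1],
    [0,0,0.1],
    [0,0,0.1],
    [0,0,0.1],
    [0,0,0.1],
    [0,0,0],
    [0,0,0],
  ],
  rotation=[
    [0,0,0],
    [0,0,0],
    [0,0,0],
    [0,0,0],
    [0,0,0],
    [0,0,0],
    [0,0,0],
    [0,0,0],
  ],
)

```text
time: 13.25
ee_pos: [0.5726, -0.1066, 0.1252]
ee_rot: [-0.02, 1.0, -0.0, -0.0]
wrist_force: [-0.8, -3.0, -0.9]
finger_gap: 0.0168
finger_force: 59.1
```

Emit:
move_arm(
  translation=[
    [0,-0.05,0.1],
    [0,0,0.1],
    [0,0,0.1],
    [0,0,0.1],
    [0,0,0.1],
    [0,0,0.1],
    [0,0,0.1],
    [0,0,0],
  ],
  rotation=[
    [0,0,0],
    [0,0,0],
    [0,0,0],
    [0,0,0],
    [0,0,0],
    [0,0,0],
    [0,0,0],
    [0,0,0],
  ],
)

```text
time: 14.25
ee_pos: [0.5726, -0.1067, 0.1189]
ee_rot: [-0.021, 1.0, -0.0, 0.0]
wrist_force: [-3.5, -2.3, 4.7]
finger_gap: 0.0171
finger_force: 60.0
```

Emit:
move_arm(
  translation=[
    [0.02,-0.03,0.05],
    [0,0,0.05],
    [0,0,0.05],
    [0,0,0.05],
    [0,0,0],
    [0,0,0],
    [0,0,0],
    [0,0,0],
  ],
  rotation=[
    [0,0,0],
    [0,0,0],
    [0,0,0],
    [0,0,0],
    [0,0,0],
    [0,0,0],
    [0,0,0],
    [0,0,0],
  ],
)

```text
time: 15.25
ee_pos: [0.5726, -0.1066, 0.1189]
ee_rot: [-0.021, 1.0, 0.0, 0.0]
wrist_force: [-6.6, -0.8, 15.9]
finger_gap: 0.0166
finger_force: 61.5
```

```bash
python3 - <<'E'
from h import *
st(); c,im=grab('scene','s2.png')
E
```

```text
t 15.25 p [ 0.5726 -0.1066  0.1189] yaw 92.37 j [ 0.17  0.64 -0.04  1.75  0.04  0.75  1.72] F [-6.6 -0.8 15.9] M [-0.614  1.48  -0.028] gap 0.0166 ff 61.5
```

Emit:
move_arm(
  translation=[
    [0.05,0,0],
    [0.05,0,0],
    [0,0,0],
    [0,0,0],
    [0,0,0],
    [0,0,0],
    [0,0,0],
    [0,0,0],
  ],
  rotation=[
    [0,0,2],
    [0,0,2],
    [0,0,-2],
    [0,0,-2],
    [0,0,-2],
    [0,0,2],
    [0,0,0],
    [0,0,0],
  ],
)

```text
time: 16.3
ee_pos: [0.5726, -0.1068, 0.1189]
ee_rot: [-0.021, 1.0, -0.0, 0.002]
wrist_force: [-3.8, -1.6, 14.5]
finger_gap: 0.0172
finger_force: 61.1
```

```bash
python3 - <<'E'
from h import *
st()
im=cv2.imread('pics/s2.png'); c=bot.calibration('scene'); p=proj(c,[.57,-.107,.09]); print(p)
u0,v0=int(p[0])-50,int(p[1])-55
cv2.imwrite('pics/s2c.png',cv2.resize(cv2.convertScaleAbs(im[v0:v0+85,u0:u0+110],alpha=1.5),None,fx=7,fy=7,interpolation=cv2.INTER_CUBIC))
E
```

```text
t 16.3 p [ 0.5726 -0.1068  0.1189] yaw 92.39 j [ 0.17  0.64 -0.04  1.75  0.04  0.75  1.72] F [-3.8 -1.6 14.5] M [-0.631  1.1   -0.019] gap 0.0172 ff 61.1
[247.62037208 226.63934864]
```

Emit:
move_arm(
  translation=[
    [0,-0.02,-0.1],
    [0,-0.02,0],
    [0,-0.03,0],
    [0,-0.03,0],
    [0,-0.03,0],
    [0,-0.03,0],
    [0,-0.03,0],
    [0,-0.03,0],
  ],
  rotation=[
    [0,0,4],
    [0,0,5],
    [0,0,6],
    [0,0,6],
    [0,0,6],
    [0,0,6],
    [0,0,6],
    [0,0,6],
  ],
  newtons=90,
)

```text
time: 17.3
ee_pos: [0.5714, -0.1085, 0.119]
ee_rot: [0.363, 0.932, 0.0, 0.001]
wrist_force: [-4.0, -1.1, 10.2]
finger_gap: 0.0161
finger_force: 88.4
```

```bash
cat >m.py <<'E'
from h import *
def slot(tag):
    s=st(); c,im=grab('top','t_%s.png'%tag)
    # along vice axis profile at pad-row z
    return c,im
E
python3 - <<'E'
from m import *
slot('a'); slot('b')
E
```

```text
t 17.3 p [ 0.5714 -0.1085  0.119 ] yaw 47.42 j [ 0.03  0.64  0.18  1.76 -0.16  0.75  1.13] F [-4.  -1.1 10.2] M [-0.533  1.148  0.542] gap 0.0161 ff 88.4
t 17.35 p [ 0.5714 -0.1085  0.119 ] yaw 47.27 j [ 0.03  0.64  0.18  1.76 -0.16  0.75  1.13] F [-4.7 -1.9 11.1] M [-0.524  1.144  0.366] gap 0.0165 ff 88.5
```

Emit:
move_arm(
  translation=[
    [0,-0.03,0],
    [0,-0.03,0],
    [0,-0.03,0],
    [0,-0.03,0],
    [0,-0.03,0],
    [0,-0.03,0],
    [0,0,0],
    [0,0,0],
  ],
  rotation=[
    [0,0,6],
    [0,0,6],
    [0,0,6],
    [0,0,6],
    [0,0,6],
    [0,0,6],
    [0,0,0],
    [0,0,0],
  ],
)

```text
time: 18.4
ee_pos: [0.5706, -0.1089, 0.119]
ee_rot: [0.632, 0.775, 0.001, 0.001]
wrist_force: [-3.2, -0.5, 9.8]
finger_gap: 0.0166
finger_force: 88.5
```

```bash
python3 - <<'E'
from m import *
slot('c')
a=[cv2.convertScaleAbs(cv2.imread(f'pics/{n}.png')[160:230,215:345],alpha=1.6) for n in('top0','t_c')]
cv2.imwrite('pics/cmp.png',cv2.resize(np.vstack(a),None,fx=4.2,fy=4.2,interpolation=cv2.INTER_CUBIC))
E
```

```text
t 18.4 p [ 0.5706 -0.1089  0.119 ] yaw 11.57 j [-0.07  0.66  0.36  1.77 -0.32  0.77  0.65] F [-3.2 -0.5  9.8] M [-0.237  1.056  0.283] gap 0.0166 ff 88.5
```

View pics/cmp.png

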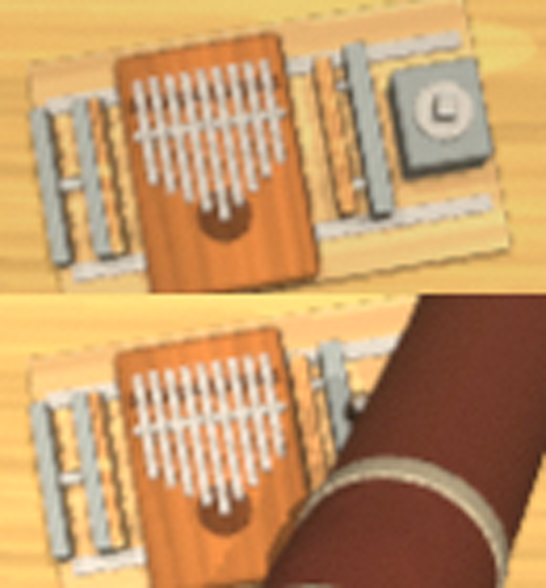

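The lower half shows the pad about 2–3 px short of the kalimba, with the crank driving the jaw and the cheek gap still open on the left. That was the last picture I may view, so from here I read the slot from numeric profiles.

```bash
cat >>m.py <<'E'
a=np.radians(9.9); EX=np.array([np.cos(a),np.sin(a),0]); EY=np.array([-np.sin(a),np.cos(a),0]); O=np.array([.5697,-.1077,0])+.14*EY
def prof(c,im,x,y0=-.1,y1=.01,z=.045,step=.001,w=4):
    out=[]
    for y in np.arange(y0,y1,step):
        px=[proj(c,O+EX*(x+dx/1000)+EY*y+[0,0,z]) for dx in range(-w,w+1)]
        v=[im[int(round(q[1])),int(round(q[0]))] for q in px if 0<=q[0]<559.4 and 0<=q[1]<419.4]
        out.append(np.mean(v,0) if len(v) else np.zeros(3))
    return np.arange(y0,y1,step),np.array(out)
def show(name,xs,**k):
    s=st(); c,im=grab(name,'p_%s_%.2f.png'%(name,s['time']))
    for x in xs:
        y,o=prof(c,im,x,**k); print('x',x); print(' '.join('%d:%d/%d'%(round(yy*1000),b.mean(),b[2]-b[0]) for yy,b in zip(y,o)))
E
python3 - <<'E'
from m import *
show('wrist',[-.045,-.02,.03,.05])
E
```

```text
t 18.45 p [ 0.5706 -0.1089  0.119 ] yaw 11.57 j [-0.07  0.66  0.36  1.77 -0.32  0.77  0.65] F [-3.2 -0.4 10.4] M [-0.259  1.026  0.298] gap 0.0166 ff 88.5
x -0.045
-100:80/35 -99:82/35 -98:81/34 -97:81/35 -96:82/34 -95:82/34 -94:82/34 -93:81/34 -92:82/34 -91:83/34 -90:81/35 -89:81/35 -88:82/34 -87:79/33 -86:76/32 -85:73/29 -84:71/30 -83:72/30 -82:71/26 -81:63/12 -80:70/0 -79:74/2 -78:77/1 -77:74/2 -76:76/2 -75:76/2 -74:77/1 -73:76/2 -72:76/2 -71:75/0 -70:76/2 -69:76/1 -68:76/0 -67:76/1 -66:74/1 -65:71/4 -64:76/30 -63:73/30 -62:72/31 -61:73/29 -60:71/31 -59:71/30 -58:72/31 -57:71/30 -56:64/29 -55:54/25 -54:49/27 -53:85/49 -52:112/64 -51:124/72 -50:127/75 -49:129/75 -48:128/75 -47:129/75 -46:125/75 -45:127/74 -44:127/74 -43:127/75 -42:126/74 -41:102/60 -40:54/33 -39:45/33 -38:59/43 -37:66/48 -36:68/51 -35:74/54 -34:84/62 -33:87/67 -32:86/64 -31:83/62 -30:80/61 -29:84/63 -28:85/63 -27:91/69 -26:94/71 -25:94/70 -24:97/74 -23:98/74 -22:103/77 -21:106/80 -20:107/81 -19:106/83 -18:108/82 -17:103/80 -16:103/78 -15:100/76 -14:100/75 -13:97/73 -12:94/73 -11:94/73 -10:94/72 -9:95/73 -8:95/73 -7
[... 2721 characters left out ...]
 -62:134/28 -61:135/28 -60:111/24 -59:91/16 -58:94/18 -57:95/18 -56:100/20 -55:80/18 -54:52/24 -53:85/50 -52:116/68 -51:135/79 -50:139/80 -49:140/80 -48:139/80 -47:139/80 -46:138/80 -45:137/80 -44:139/81 -43:141/81 -42:136/79 -41:120/71 -40:68/40 -39:53/39 -38:71/52 -37:83/62 -36:89/67 -35:97/74 -34:102/78 -33:89/68 -32:78/60 -31:56/42 -30:75/58 -29:76/59 -28:72/55 -27:66/50 -26:64/48 -25:69/32 -24:144/13 -23:163/15 -22:160/15 -21:160/14 -20:162/14 -19:165/15 -18:152/16 -17:88/49 -16:74/58 -15:68/50 -14:64/47 -13:57/31 -12:131/11 -11:161/15 -10:160/15 -9:158/15 -8:158/15 -7:161/14 -6:157/14 -5:87/40 -4:65/48 -3:64/47 -2:65/48 -1:0/0 0:0/0 1:0/0 2:0/0 3:0/0 4:0/0 5:0/0 6:0/0 7:0/0 8:0/0 9:0/0
```

```bash
cat >>m.py <<'E'
def slot2():
    s=st(); c,im=grab('wrist','p_%.2f.png'%s['time']); res=[]
    for x in(-.045,-.035,-.02,.02,.03,.04,.05):
        y,o=prof(c,im,x,y0=-.09,y1=.03,step=.0005,w=3); y=y*1000; o=cv2.blur(o.astype(np.float32),(1,3)); m=o.mean(1); d=o[:,2]-o[:,0]
        g=(d<10)&(m>50); # longest grey run = plate
        best=(0,0);i=0
        while i<len(g):
            if g[i]:
                j=i
                while j<len(g) and g[j]: j+=1
                if j-i>best[1]-best[0]: best=(i,j)
                i=j
            else: i+=1
        pf=best[1]; e=np.diff(m); k=pf+3+np.argmax(e[pf+3:pf+30]); k2=k+12+np.argmin(e[k+12:k+32])
        res.append((x,y[best[0]],y[pf],y[k],y[k2],y[k]-y[pf]))
    r=np.array(res); print(r.round(3)[:, 1:]); print('slot med',np.median(r[:,5]))
E
python3 - <<'E'
from m import *
slot2()
E
```

```text
t 18.5 p [ 0.5706 -0.1089  0.119 ] yaw 11.57 j [-0.07  0.66  0.36  1.77 -0.32  0.77  0.65] F [-3.8 -1.5 11.2] M [-0.257  1.023  0.334] gap 0.0163 ff 88.5
[[-80.5 -64.5 -53.5 -41.   11. ]
 [-80.5 -63.5 -52.5 -40.5  11. ]
 [-80.5 -65.  -53.5 -40.5  11.5]
 [-80.  -64.5 -53.5 -40.5  11. ]
 [-80.5 -65.  -53.  -41.   12. ]
 [-80.  -64.5 -53.  -40.5  11.5]
 [-81.  -64.5 -53.  -40.5  11.5]]
slot med 11.500000000000007
```

Emit:
move_arm(
  translation=[
    [0,-0.03,0],
    [0,-0.03,0],
    [0,-0.03,0],
    [0,-0.03,0],
    [0,-0.02,0],
    [0,0,0],
    [0,0,0],
    [0,0,0],
  ],
  rotation=[
    [0,0,6],
    [0,0,6],
    [0,0,6],
    [0,0,5],
    [0,0,2],
    [0,0,0],
    [0,0,0],
    [0,0,0],
  ],
)

```text
time: 19.55
ee_pos: [0.5699, -0.1088, 0.119]
ee_rot: [0.785, 0.62, 0.002, 0.001]
wrist_force: [-1.7, -0.3, 10.6]
finger_gap: 0.0162
finger_force: 88.4
```

```bash
python3 - <<'E'
from m import *
slot2()
E
```

```text
t 19.55 p [ 0.5699 -0.1088  0.119 ] yaw -13.35 j [-0.15  0.68  0.49  1.77 -0.43  0.79  0.32] F [-1.7 -0.3 10.6] M [-0.16   0.795  0.512] gap 0.0162 ff 88.4
[[-73.  -56.5 -46.5 -34.5  10. ]
 [-73.  -54.5 -45.  -34.5   9.5]
 [-73.  -56.5 -46.5 -34.5  10. ]
 [-73.5 -57.  -47.  -34.5  10. ]
 [-72.5 -56.5 -46.5 -34.5  10. ]
 [-72.5 -56.5 -46.5 -34.5  10. ]
 [-72.5 -57.  -46.5 -34.5  10.5]]
slot med 10.000000000000007
```

Emit:
move_arm(
  translation=[
    [0,-0.02,0],
    [0,-0.02,0],
    [0,-0.02,0],
    [0,-0.01,0],
    [0,0,0],
    [0,0,0],
    [0,0,0],
    [0,0,0],
  ],
  rotation=[
    [0,0,4],
    [0,0,4],
    [0,0,4],
    [0,0,2],
    [0,0,0],
    [0,0,0],
    [0,0,0],
    [0,0,0],
  ],
)

```text
time: 20.6
ee_pos: [0.5696, -0.1087, 0.119]
ee_rot: [0.854, 0.52, 0.002, 0.001]
wrist_force: [-2.1, -1.1, 10.6]
finger_gap: 0.0167
finger_force: 88.4
```

```bash
python3 - <<'E'
from m import *
slot2()
E
```

```text
t 20.6 p [ 0.5696 -0.1087  0.119 ] yaw -27.34 j [-0.19  0.7   0.56  1.77 -0.49  0.81  0.13] F [-2.1 -1.1 10.6] M [-0.129  0.7    0.47 ] gap 0.0167 ff 88.4
[[-70.5 -51.  -41.5 -29.5   9.5]
 [-70.  -50.5 -41.5 -29.5   9. ]
 [-70.  -51.5 -42.  -29.5   9.5]
 [-70.  -51.5 -42.  -29.5   9.5]
 [-70.  -51.5 -42.  -29.5   9.5]
 [-70.  -51.5 -41.5 -29.5  10. ]
 [-69.5 -51.5 -41.5 -29.5  10. ]]
slot med 9.500000000000007
```

Emit:
move_arm(
  translation=[
    [0,-0.02,0],
    [0,-0.02,0],
    [0,0,0],
    [0,0,0],
    [0,0,0],
    [0,0,0],
    [0,0,0],
    [0,0,0],
  ],
  rotation=[
    [0,0,4],
    [0,0,4],
    [0,0,0],
    [0,0,0],
    [0,0,0],
    [0,0,0],
    [0,0,0],
    [0,0,0],
  ],
)

```text
time: 21.65
ee_pos: [0.5694, -0.1085, 0.119]
ee_rot: [0.888, 0.459, 0.002, 0.001]
wrist_force: [-1.2, -1.1, 9.1]
finger_gap: 0.0166
finger_force: 88.4
```

```bash
python3 - <<'E'
from m import *
slot2()
c,im=grab('top','t_d.png')
for f in('top0','t_c','t_d'):
    print(f); y,o=prof(c,cv2.imread(f'pics/{f}.png'),.02,y0=.04,y1=.11,step=.002,z=.05,w=8); print(' '.join('%d:%d/%d'%(round(yy*1000),b.mean(),b[2]-b[0]) for yy,b in zip(y,o)))
E
```

```text
t 21.65 p [ 0.5694 -0.1085  0.119 ] yaw -35.37 j [-0.21  0.7   0.6   1.78 -0.52  0.82  0.02] F [-1.2 -1.1  9.1] M [-0.155  0.572  0.377] gap 0.0166 ff 88.4
[[-69.5 -47.5 -38.5 -26.5   9. ]
 [-66.  -48.  -37.5 -26.   10.5]
 [-68.5 -48.5 -37.5 -26.5  11. ]
 [-68.5 -48.5 -38.5 -26.5  10. ]
 [-68.5 -48.5 -39.  -26.5   9.5]
 [-68.5 -48.5 -39.  -26.5   9.5]
 [-68.5 -48.5 -38.5 -26.5  10. ]]
slot med 10.000000000000007
top0
40:115/22 42:121/22 44:112/30 46:99/39 48:94/38 50:105/24 52:119/20 54:118/25 56:101/32 58:91/37 60:96/24 62:116/19 64:122/18 66:115/25 68:96/41 70:87/55 72:77/65 74:74/70 76:69/69 78:81/65 80:97/66 82:110/70 84:109/69 86:100/63 88:80/53 90:65/47 92:74/57 94:90/71 96:99/80 98:91/71 100:92/39 102:96/13 104:108/7 106:109/7 108:109/7
t_c
40:127/24 42:135/24 44:125/33 46:110/43 48:104/42 50:117/26 52:132/22 54:132/27 56:113/35 58:102/41 60:107/25 62:129/21 64:137/19 66:128/27 68:107/45 70:97/61 72:85/72 74:82/77 76:77/75 78:91/72 80:109/73 82:122/77 84:121/77 86:111/69 88:89/58 90:73/51 92:83/62 94:101/79 96:112/88 98:101/78 100:104/42 102:107/14 104:121/8 106:122/8 108:122/8
t_d
40:142/21 42:131/35 44:115/45 46:109/49 48:123/24 50:135/23 52:135/24 54:118/43 56:104/47 58:112/43 60:129/23 62:137/24 64:132/28 66:109/43 68:108/35 70:116/27 72:135/20 74:134/24 76:124/28 78:101/52 80:96/62 82:87/75 84:77/78 86:69/67 88:61/50 90:64/46 92:82/62 94:103/80 96:113/89 98:103/80 100:105/43 102:108/14 104:122/7 106:124/7 108:124/8
```

Emit:
move_arm(
  translation=[
    [0,-0.02,0],
    [0,-0.02,0],
    [0,0,0],
    [0,0,0],
    [0,0,0],
    [0,0,0],
    [0,0,0],
    [0,0,0],
  ],
  rotation=[
    [0,0,4],
    [0,0,4],
    [0,0,0],
    [0,0,0],
    [0,0,0],
    [0,0,0],
    [0,0,0],
    [0,0,0],
  ],
)

```text
time: 22.75
ee_pos: [0.5692, -0.1084, 0.119]
ee_rot: [0.918, 0.396, 0.003, 0.001]
wrist_force: [-0.8, -0.9, 9.7]
finger_gap: 0.017
finger_force: 88.3
```

```bash
cat >>m.py <<'E'
def cheek(f):
    c,im=grab('top',f); y,o=prof(c,im,.02,y0=.066,y1=.104,step=.002,z=.05,w=8); print(' '.join('%d:%d/%d'%(round(yy*1000),b.mean(),b[2]-b[0]) for yy,b in zip(y,o)))
E
python3 - <<'E'
from m import *
slot2();cheek('t_e.png')
E
```

```text
t 22.75 p [ 0.5692 -0.1084  0.119 ] yaw -43.37 j [-0.23  0.71  0.64  1.78 -0.56  0.83 -0.08] F [-0.8 -0.9  9.7] M [-0.086  0.508  0.431] gap 0.017 ff 88.3
[[-69.  -44.5 -35.5 -23.5   9. ]
 [-65.  -44.  -37.5 -23.5   6.5]
 [-67.  -45.  -36.  -23.5   9. ]
 [-65.5 -45.  -36.  -23.5   9. ]
 [-67.  -45.  -36.  -23.5   9. ]
 [-67.  -45.  -35.5 -23.5   9.5]
 [-67.  -45.  -35.5 -23.5   9.5]]
slot med 9.000000000000007
66:131/29 68:111/46 70:108/48 72:117/31 74:134/20 76:137/21 78:123/33 80:100/57 82:97/64 84:86/74 86:80/75 88:68/68 90:63/54 92:80/62 94:102/80 96:112/89 98:103/80 100:105/43 102:108/14
```

Emit:
move_arm(
  translation=[
    [0,-0.02,0],
    [0,-0.02,0],
    [0,0,0],
    [0,0,0],
    [0,0,0],
    [0,0,0],
    [0,0,0],
    [0,0,0],
  ],
  rotation=[
    [0,0,4],
    [0,0,4],
    [0,0,0],
    [0,0,0],
    [0,0,0],
    [0,0,0],
    [0,0,0],
    [0,0,0],
  ],
)

```text
time: 23.85
ee_pos: [0.5691, -0.1082, 0.119]
ee_rot: [0.944, 0.331, 0.003, 0.001]
wrist_force: [-1.5, -0.6, 9.7]
finger_gap: 0.0164
finger_force: 88.3
```

```bash
python3 - <<'E'
from m import *
slot2();cheek('t_f.png')
E
```

```text
t 23.85 p [ 0.5691 -0.1082  0.119 ] yaw -51.36 j [-0.25  0.73  0.68  1.78 -0.59  0.84 -0.19] F [-1.5 -0.6  9.7] M [-0.155  0.471  0.415] gap 0.0164 ff 88.3
[[-90.  -42.  -32.5 -20.    9.5]
 [-66.  -40.5 -32.5 -20.    8. ]
 [-66.  -42.  -32.5 -20.5   9.5]
 [-66.  -41.5 -32.5 -20.5   9. ]
 [-66.  -41.5 -32.5 -20.5   9. ]
 [-65.5 -41.5 -32.5 -20.5   9. ]
 [-65.5 -41.5 -32.5 -20.    9. ]]
slot med 9.000000000000007
66:140/21 68:131/30 70:116/39 72:101/47 74:120/27 76:132/23 78:139/24 80:121/38 82:112/44 84:96/64 86:95/66 88:76/80 90:71/70 92:83/68 94:102/80 96:113/90 98:103/80 100:105/43 102:108/14
```

Emit:
move_arm(
  translation=[
    [0,-0.02,0],
    [0,-0.02,0],
    [0,0,0],
    [0,0,0],
    [0,0,0],
    [0,0,0],
    [0,0,0],
    [0,0,0],
  ],
  rotation=[
    [0,0,4],
    [0,0,4],
    [0,0,0],
    [0,0,0],
    [0,0,0],
    [0,0,0],
    [0,0,0],
    [0,0,0],
  ],
)

```text
time: 24.95
ee_pos: [0.5691, -0.1081, 0.119]
ee_rot: [0.964, 0.264, 0.003, 0.001]
wrist_force: [-0.8, -1.1, 9.5]
finger_gap: 0.0165
finger_force: 88.3
```

```bash
python3 - <<'E'
from m import *
slot2();cheek('t_g.png')
E
```

```text
t 24.95 p [ 0.5691 -0.1081  0.119 ] yaw -59.34 j [-0.28  0.74  0.71  1.78 -0.62  0.86 -0.3 ] F [-0.8 -1.1  9.5] M [-0.193  0.381  0.484] gap 0.0165 ff 88.3
[[-85.  -38.5 -31.  -19.    7.5]
 [-65.  -37.  -31.  -19.    6. ]
 [-63.5 -38.5 -31.5 -19.    7. ]
 [-64.5 -38.5 -31.5 -16.    7. ]
 [-64.5 -38.  -31.  -19.    7. ]
 [-64.5 -38.  -31.  -15.5   7. ]
 [-64.5 -38.  -31.  -19.    7. ]]
slot med 7.000000000000007
66:142/20 68:135/26 70:121/33 72:96/47 74:115/26 76:127/22 78:140/23 80:123/36 82:111/44 84:96/64 86:96/66 88:79/82 90:73/73 92:86/71 94:104/80 96:113/90 98:103/80 100:105/43 102:108/14
```

Emit:
move_arm(
  translation=[
    [0,-0.02,0],
    [0,-0.02,0],
    [0,0,0],
    [0,0,0],
    [0,0,0],
    [0,0,0],
    [0,0,0],
    [0,0,0],
  ],
  rotation=[
    [0,0,4],
    [0,0,3],
    [0,0,0],
    [0,0,0],
    [0,0,0],
    [0,0,0],
    [0,0,0],
    [0,0,0],
  ],
)

```text
time: 26.05
ee_pos: [0.569, -0.1079, 0.119]
ee_rot: [0.979, 0.205, 0.003, 0.001]
wrist_force: [-0.6, -1.7, 8.4]
finger_gap: 0.0167
finger_force: 88.3
```

```bash
python3 - <<'E'
from m import *
slot2();cheek('t_h.png')
E
```

```text
t 26.05 p [ 0.569  -0.1079  0.119 ] yaw -66.31 j [-0.29  0.75  0.75  1.78 -0.65  0.87 -0.4 ] F [-0.6 -1.7  8.4] M [-0.314  0.389  0.594] gap 0.0167 ff 88.3
[[-79.  -35.5 -30.5 -18.5   5. ]
 [-64.  -35.5 -30.5 -18.    5. ]
 [-64.  -35.5 -30.5 -18.5   5. ]
 [-64.  -35.5 -30.5 -18.    5. ]
 [-64.  -35.5 -30.5 -18.5   5. ]
 [-63.5 -35.5 -30.5 -15.    5. ]
 [-63.5 -35.5 -30.5 -18.    5. ]]
slot med 5.000000000000007
66:143/20 68:135/26 70:120/33 72:95/47 74:115/26 76:128/21 78:140/23 80:122/36 82:111/44 84:96/64 86:96/66 88:78/82 90:74/73 92:86/72 94:104/81 96:113/90 98:103/80 100:106/43 102:109/14
```

Emit:
move_arm(
  translation=[
    [0,-0.01,0],
    [0,0,0],
    [0,0,0],
    [0,0,0],
    [0,0,0],
    [0,0,0],
    [0,0,0],
    [0,0,0],
  ],
  rotation=[
    [0,0,3],
    [0,0,0],
    [0,0,0],
    [0,0,0],
    [0,0,0],
    [0,0,0],
    [0,0,0],
    [0,0,0],
  ],
)

```text
time: 27.15
ee_pos: [0.569, -0.1078, 0.119]
ee_rot: [0.984, 0.18, 0.003, 0.001]
wrist_force: [-0.2, -2.0, 8.7]
finger_gap: 0.0164
finger_force: 88.3
```

```bash
python3 - <<'E'
from m import *
slot2()
E
```

```text
t 27.15 p [ 0.569  -0.1078  0.119 ] yaw -69.3 j [-0.3   0.75  0.76  1.78 -0.66  0.88 -0.44] F [-0.2 -2.   8.7] M [-0.269  0.308  0.625] gap 0.0164 ff 88.3
[[-76.  -34.5 -29.5 -18.    5. ]
 [-63.5 -34.5 -32.5 -18.    2. ]
 [-63.5 -34.5 -30.  -17.5   4.5]
 [-63.5 -34.  -30.  -17.5   4. ]
 [-63.5 -34.5 -30.  -18.    4.5]
 [-63.5 -34.5 -30.  -15.    4.5]
 [-63.5 -34.  -30.  -17.5   4. ]]
slot med 4.500000000000007
```

Emit:
move_arm(
  translation=[
    [0,0.01,0],
    [0,0.01,0],
    [0,0.01,0],
    [0,0,-0.05],
    [0,0,-0.05],
    [0,0,-0.05],
    [0,0,0],
    [0,0,0],
  ],
  rotation=[
    [0,0,-2],
    [0,0,-2],
    [0,0,-2],
    [0,0,0],
    [0,0,0],
    [0,0,0],
    [0,0,0],
    [0,0,0],
  ],
)

```text
time: 28.2
ee_pos: [0.5687, -0.1079, 0.1191]
ee_rot: [0.973, 0.229, 0.002, 0.001]
wrist_force: [5.4, -0.9, 1.1]
finger_gap: 0.0163
finger_force: 87.9
```

```bash
python3 - <<'E'
from h import *
st()
E
```

```text
t 28.2 p [ 0.5687 -0.1079  0.1191] yaw -63.56 j [-0.29  0.74  0.74  1.78 -0.64  0.87 -0.36] F [ 5.4 -0.9  1.1] M [-0.109 -1.33  -0.044] gap 0.0163 ff 87.9
```

Emit:
move_arm(
  translation=[
    [0.05,0,-0.1],
    [0,0,-0.2],
    [0,0,-0.3],
    [0,0,-0.4],
    [0,0,-0.5],
    [0,0,-0.5],
    [0,0,-0.5],
    [0,0,-0.3],
  ],
  rotation=[
    [0,0,0],
    [0,0,0],
    [0,0,0],
    [0,0,0],
    [0,0,0],
    [0,0,0],
    [0,0,0],
    [0,0,0],
  ],
)

```text
time: 29.2
ee_pos: [0.5648, -0.1074, 0.1459]
ee_rot: [0.974, 0.228, -0.002, -0.001]
wrist_force: [0.8, 0.4, -3.2]
finger_gap: 0.0164
finger_force: 89.2
```

```bash
python3 - <<'E'
from h import *
st()
E
```

```text
t 29.2 p [ 0.5648 -0.1074  0.1459] yaw -63.63 j [-0.3   0.71  0.77  1.76 -0.6   0.93 -0.39] F [ 0.8  0.4 -3.2] M [-0.025  0.045  0.005] gap 0.0164 ff 89.2
```

```bash
python3 - <<'E'
from m import *
slot2(); cheek('t_i.png')
plan([[.53,-.2,.172],[.4797,-.340,.172]],[-40,-.7],[5,8])
E
```

```text
t 29.2 p [ 0.5648 -0.1074  0.1459] yaw -63.63 j [-0.3   0.71  0.77  1.76 -0.6   0.93 -0.39] F [ 0.8  0.4 -3.2] M [-0.025  0.045  0.005] gap 0.0164 ff 89.2
[[-64.  -36.5 -31.5 -19.5   5. ]
 [-62.5 -36.  -31.5 -19.5   4.5]
 [-62.5 -36.5 -32.  -19.5   4.5]
 [-62.5 -36.  -32.  -19.5   4. ]
 [-62.5 -36.  -31.5 -19.5   4.5]
 [-62.5 -36.  -31.5 -16.    4.5]
 [-62.  -36.  -31.5 -19.5   4.5]]
slot med 4.500000000000007
66:143/20 68:136/26 70:121/33 72:97/47 74:115/27 76:128/22 78:140/23 80:123/36 82:111/44 84:97/65 86:96/66 88:79/83 90:74/73 92:86/72 94:104/81 96:114/91 98:104/81 100:106/43 102:109/14
T [[-1.46, 1.33, -0.51], [-1.56, 1.21, -0.51], [-1.66, 1.07, -0.51], [-1.74, 0.94, -0.5], [-1.81, 0.79, -0.51], [-1.74, 0.64, 0.0], [-1.8, 0.5, 0.0], [-1.82, 0.33, 0.0]] 
R [[-0.0, 0.0, -4.7], [-0.0, 0.0, -4.8], [-0.1, 0.0, -4.7], [0.0, 0.0, -4.7], [0.0, 0.0, -4.7], [-0.0, 0.0, -4.9], [-0.0, 0.0, -4.9], [-0.0, 0.0, -4.9]]
T [[-1.85, 0.18, 0.01], [-1.86, 0.02, -0.0], [-1.86, -0.14, -0.0], [-1.83, -0.3, 0.0], [-1.81, -0.45, 0.0]] 
R [[-0.0, 0.0, -5.0], [-0.0, 0.0, -4.9], [-0.0, 0.0, -4.9], [-0.0, 0.0, -4.9], [-0.0, 0.0, -4.9]]
```

Emit:
move_arm(
  translation=[
    [-1.5,1.3,-0.5],
    [-1.6,1.2,-0.5],
    [-1.7,1.1,-0.5],
    [-1.7,0.9,-0.5],
    [-1.8,0.8,-0.5],
    [-1.7,0.6,0],
    [-1.8,0.5,0],
    [-1.8,0.3,0],
  ],
  rotation=[
    [0,0,-4.7],
    [0,0,-4.8],
    [0,0,-4.7],
    [0,0,-4.7],
    [0,0,-4.7],
    [0,0,-4.9],
    [0,0,-4.9],
    [0,0,-4.9],
  ],
)

```text
time: 30.3
ee_pos: [0.5098, -0.2522, 0.1715]
ee_rot: [0.844, 0.536, -0.0, -0.001]
wrist_force: [0.2, -0.0, -3.5]
finger_gap: 0.0166
finger_force: 89.1
```

Emit:
move_arm(
  translation=[
    [-1.9,0.2,0],
    [-1.9,0,0],
    [-1.9,-0.1,0],
    [-1.8,-0.3,0],
    [-1.8,-0.5,0],
    [0,0,0],
    [0,0,0],
    [0,0,0],
  ],
  rotation=[
    [0,0,-5],
    [0,0,-4.9],
    [0,0,-4.9],
    [0,0,-4.9],
    [0,0,-4.9],
    [0,0,0],
    [0,0,0],
    [0,0,0],
  ],
)

```text
time: 31.3
ee_pos: [0.4795, -0.3388, 0.1716]
ee_rot: [0.711, 0.703, 0.0, -0.001]
wrist_force: [-0.2, 1.2, -4.1]
finger_gap: 0.0162
finger_force: 89.2
```

```bash
python3 - <<'E'
from h import *
st(); plan([[.4795,-.3400,.045]],[-.7],[7])
E
```

```text
t 31.3 p [ 0.4795 -0.3388  0.1716] yaw -0.66 j [ 0.3   0.61  0.45  1.7  -0.32  0.91  0.87] F [-0.2  1.2 -4.1] M [ 0.012  0.043 -0.013] gap 0.0162 ff 89.2
T [[-0.02, 0.0, 1.81], [-0.02, 0.0, 1.81], [-0.02, 0.0, 1.8], [-0.02, 0.0, 1.81], [-0.01, 0.0, 1.81], [-0.02, 0.0, 1.81], [-0.02, 0.0, 1.81]] 
R [[-0.0, -0.0, 0.0], [-0.0, -0.0, 0.0], [-0.0, -0.0, 0.0], [-0.0, -0.0, 0.0], [-0.0, -0.1, 0.0], [-0.0, 0.0, 0.0], [-0.0, 0.0, 0.0]]
```

Emit:
move_arm(
  translation=[
    [0,0,1.5],
    [0,0,2.2],
    [0,0,2.4],
    [0,0,2.4],
    [0,0,2.0],
    [0,0,1.4],
    [0,0,0.7],
    [0,0,0.3],
  ],
  rotation=[
    [0,0,0],
    [0,0,0],
    [0,0,0],
    [0,0,0],
    [0,0,0],
    [0,0,0],
    [0,0,0],
    [0,0,0],
  ],
)

```text
time: 32.3
ee_pos: [0.479, -0.3405, 0.0426]
ee_rot: [0.712, 0.703, -0.0, 0.0]
wrist_force: [0.2, 1.2, -3.1]
finger_gap: 0.016
finger_force: 89.2
```

Emit:
move_arm(
  translation=[
    [0,0,0.1],
    [0,0,0.1],
    [0,0,0.1],
    [0,0,0.05],
    [0,0,0.05],
    [0,0,0.05],
    [0,0,0],
    [0,0,0],
  ],
  rotation=[
    [0,0,0],
    [0,0,0],
    [0,0,0],
    [0,0,0],
    [0,0,0],
    [0,0,0],
    [0,0,0],
    [0,0,0],
  ],
)

```text
time: 33.3
ee_pos: [0.4789, -0.3404, 0.0383]
ee_rot: [0.712, 0.703, -0.0, 0.0]
wrist_force: [0.1, 0.1, -2.5]
finger_gap: 0.0167
finger_force: 89.2
```

Emit:
move_arm(
  translation=[
    [0,0,0.05],
    [0,0,0.05],
    [0,0,0.05],
    [0,0,0.05],
    [0,0,0.05],
    [0,0,0],
    [0,0,0],
    [0,0,0],
  ],
  rotation=[
    [0,0,0],
    [0,0,0],
    [0,0,0],
    [0,0,0],
    [0,0,0],
    [0,0,0],
    [0,0,0],
    [0,0,0],
  ],
)

```text
time: 34.3
ee_pos: [0.4789, -0.3404, 0.037]
ee_rot: [0.712, 0.703, 0.0, 0.0]
wrist_force: [-1.6, 2.1, 6.5]
finger_gap: 0.0162
finger_force: 90.7
```

Emit:
move_arm(
  translation=[
    [0,0,-0.1],
    [0,0,0],
    [0,0,0],
    [0,0,0],
    [0,0,0],
    [0,0,0],
    [0,0,0],
    [0,0,0],
  ],
  rotation=[
    [0,0,0],
    [0,0,0],
    [0,0,0],
    [0,0,0],
    [0,0,0],
    [0,0,0],
    [0,0,0],
    [0,0,0],
  ],
  fingers=0,
  newtons=20,
)

```text
time: 35.3
ee_pos: [0.4788, -0.3404, 0.0368]
ee_rot: [0.712, 0.703, -0.0, -0.0]
wrist_force: [-0.7, 0.3, -0.9]
finger_gap: 0.0855
finger_force: 0.0
```

Emit:
move_arm(
  translation=[
    [0,0,-0.5],
    [0,0,-1.5],
    [0,0,-3],
    [0,0,-4],
    [0,0,-4],
    [0,0,-3.5],
    [0,0,-2],
    [0,0,-0.9],
  ],
  rotation=[
    [0,0,0],
    [0,0,0],
    [0,0,0],
    [0,0,0],
    [0,0,0],
    [0,0,0],
    [0,0,0],
    [0,0,0],
  ],
)

```text
time: 36.3
ee_pos: [0.4791, -0.3409, 0.2332]
ee_rot: [0.712, 0.702, 0.0, 0.002]
wrist_force: [-0.8, -0.3, -0.5]
finger_gap: 0.0854
finger_force: 0.0
```

```bash
python3 - <<'E'
from m import *
for _ in range(3): bot.snapshot('wrist')
s=st(); c,im=grab('wrist','w_end.png')
a=cv2.imread('pics/w_crank.png'); c0=dict(np.load('w_crank.npz'))
# knob: dark blob in each, ray at z=.073
for C,I in((c0,a),(c,im)):
    p=proj(C,[.481,-.277,.073]); u,v=map(int,p); w=I[v-20:v+21,u-20:u+21].mean(2); ys,xs=np.where(w<45); print('knob dark',len(xs),onz(C,u-20+xs.mean(),v-20+ys.mean(),.073).round(4))
ct,t=grab('top','t_end.png')
t0=cv2.imread('pics/top0.png'); d=cv2.absdiff(cv2.convertScaleAbs(t0,alpha=t[300:400,150:250].mean()/t0[300:400,150:250].mean()*0+1),t).max(2)
n,l,s_,ce=cv2.connectedComponentsWithStats((cv2.GaussianBlur(d,(5,5),0)>45).astype(np.uint8))
print([(s_[i].tolist()) for i in range(1,n) if s_[i][4]>12])
# slot in the top view
for x in(-.03,.03):
    y,o=prof(ct,t,x,y0=-.08,y1=.0,step=.002,w=8); print(' '.join('%d:%d/%d'%(round(yy*1000),b.mean(),b[2]-b[0]) for yy,b in zip(y,o)))
E
```

```text
t 36.45 p [ 0.4787 -0.3402  0.231 ] yaw -0.74 j [ 0.28  0.55  0.48  1.62 -0.29  1.04  0.84] F [ 0.3 -0.5 -0.3] M [-0.017  0.043  0.006] gap 0.0856 ff 0.0
knob dark 161 [ 0.4801 -0.2739  0.073 ]
knob dark 128 [ 0.4787 -0.276   0.073 ]
[[305, 159, 206, 251, 17568], [277, 168, 10, 29, 96], [291, 172, 18, 41, 374], [288, 179, 8, 33, 95], [239, 180, 9, 23, 84], [268, 207, 7, 11, 47], [285, 214, 7, 13, 54], [314, 219, 55, 49, 958], [245, 220, 5, 5, 16], [301, 269, 40, 37, 558], [75, 281, 202, 82, 5351], [122, 362, 22, 6, 78], [124, 371, 44, 5, 125], [133, 377, 65, 6, 272], [290, 382, 32, 38, 243], [130, 386, 126, 34, 2040], [0, 396, 37, 24, 543], [259, 404, 11, 16, 124]]
-80:126/81 -78:127/81 -76:127/80 -74:126/81 -72:126/81 -70:126/81 -68:125/80 -66:123/79 -64:114/75 -62:105/58 -60:102/29 -58:115/12 -56:125/8 -54:124/8 -52:124/7 -50:125/7 -48:119/7 -46:103/8 -44:82/15 -42:76/24 -40:92/47 -38:97/71 -36:112/88 -34:112/91 -32:113/91 -30:106/86 -28:93/75 -26:71/66 -24:75/80 -22:89/96 -20:95/103 -18:94/102 -16:92/99 -14:93/101 -12:96/105 -10:100/109 -8:103/113 -6:102/112 -4:99/108 -2:96/103
-80:135/72 -78:135/73 -76:135/73 -74:135/73 -72:135/73 -70:134/73 -68:134/74 -66:132/76 -64:124/76 -62:115/62 -60:108/32 -58:115/11 -56:125/8 -54:124/8 -52:125/8 -50:126/7 -48:121/8 -46:103/9 -44:79/16 -42:71/26 -40:90/50 -38:102/70 -36:118/89 -34:119/93 -32:120/93 -30:114/88 -28:97/76 -26:73/67 -24:74/76 -22:94/80 -20:101/79 -18:108/61 -16:114/47 -14:125/27 -12:136/24 -10:135/29 -8:123/47 -6:118/49 -4:123/41 -2:135/23
```

```bash
python3 -c "
from station import bot
print(bot.close_job())"
```

```text
the job is handed in; nothing more can be done
None
```

The kalimba is clamped at about 15 N: the spring slot closed by about 5 mm and the winding torque reached about 0.63 N m. The crank is back upright on the grey mat, and the job was handed in at about 37 s; the result of the judging was not shown.

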